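# Roll a freshly labelled vial through the label wipe-down press

### The job

Press down the label of the glass vial that lies on the track of the label press: take the push paddle from its rest and with its blade roll the vial gently along the track and under the sprung felt pad until it meets the sprung end bar, then press it lightly but definitely against the bar for a moment. Leave it there touching the bar and put the paddle back in its rest; do not touch the vial with the gripper, do not push hard or let the vial run away, and leave everything else on the bench alone.

Things in the scene. Friction and masses are not known exactly. Their poses are not given: they have to be found in the camera images.
- press: Benchtop label press, fixed; base 340 x 130 mm. Origin on the bench under the track; x = feed direction, y across, z up (yaw varies). Level black rubber track, top 50 mm above the bench, x -210 to +130 mm. Side guides 16 mm high, inner faces at y = -32 and +52 mm. A white yoke plate on four posts stands above, x -48 to +78 mm, y -59 to +79 mm, from 122 mm to (with its nuts) 150 mm above the bench.
- infeed_end (a point): Middle of the track's top at its open infeed end (press x = -210 mm), where the paddle comes in; a lip 4 mm high crosses the track here.
- pad_nose (a point): Tip of the felt pad's rising nose, 36 mm above the track, at press x = -88 mm. The pad is 60 mm wide, its flat underside reaches from press x = -50 to +75 mm, 27 mm above the track when empty; it yields upwards on springs and the vial lifts it 3 mm. Rolling the vial in takes up to about 5 N, then a steady drag of 2 to 5 N; the pad holds the vial where it is left.
- end_stop: End stop at the far end of the track, below and beyond the pad: fixed end plate (origin: foot of the plate, on the track, press x = 124 mm; axes as the press), two rods towards the vial, a grey carriage clamped on them by a black thumbscrew, and 34 mm before the thumbscrew the face of the rubber-faced end bar, 50 mm wide, 16 mm high.
- end_bar_zone (a point): Middle of the stretch where the end bar's face can be, 15 mm above the track. The carriage is clamped elsewhere every time and is not measured: the face stands up to 15 mm either side of this point along the press's x. The bar yields on springs by up to 4 mm, about 5 N per mm. The label's seam wants over 3 N on the bar for 0.3 s or more.
- vial: Closed glass vial with paper label and aluminium cap, 45 to 70 g, lying across the track: body 30 mm in diameter, 55 mm long; neck and cap 20 mm more at +y. Origin on its axis, middle of the body, 65 mm above the bench; y = its axis, along the press's y; x and z turn as it rolls. Starts at press x -140 to -100 mm, rolls freely there. Never push it above 12 N or move it above 0.25 m/s.
- paddle: Push paddle, 100 g, starts in its rest: black upright handle 16 mm (x) by 24 mm (y), from z = +4 to +64 mm; flat shank 14 mm wide, 8 mm high along x; white blade at the far end, 50 mm wide, 18 mm high, centred on the shank. Origin on the shank's centre line under the middle of the handle; x towards the blade, z up. Balances at about x = +73 mm.
- blade_face (a point): Middle of the paddle blade's flat pushing face, 175 mm along the paddle's x from its origin, at the shank's height.
- rest: Steel stand for the paddle, fixed; base 170 x 60 mm; two notched uprights at x = +40 and +138 mm, notches 22 mm wide, their floors 34 mm and tops 44 mm above the bench. Origin on the bench under the handle; x as the paddle's x when it lies in the rest.
- rest_seat (a point): Where the paddle's origin is when it lies in the rest: 38 mm above the bench, over the rest's origin.
- spare_vial_a: standing vial like the one on the track, 75 mm tall, origin at its foot; leave alone
- spare_vial_b: another such standing vial; leave alone
- tube_a: standing sample tube with blue foot and cap, 34 mm across, 115 mm tall, origin at its foot; leave alone
- tube_b: another such tube; leave alone
- reagent: glass bottle with blue cap, 72 mm across, 150 mm tall, origin at its foot; leave alone
- label_roll: roll of paper labels lying flat, 90 mm across, 32 mm high, origin under its centre; leave alone
- pipette: white hand pipette lying on the bench, about 270 mm long, 26 mm high; leave alone
- dish: culture dish with lid, 90 mm across, 17 mm high, origin under its centre; leave alone
Things that resemble listed ones, but are neither listed nor needed, are in the scene too. Leave any brown or red look-alike of the vial alone.

How it is judged:
On the way:
1. the paddle presses the vial against the end bar: more than 3 N on the bar, by the paddle, for 0.3 s (contact force between vial and end_stop above 3 N and contact force between paddle and vial above 3 N), for 0.3 s.
At the end, for the whole second after the job is handed in: The vial lies at rest on the track under the pad (press x 25 to 66 mm), square to it (0.12 rad), still bearing on the end bar (over 0.3 N). The paddle lies at rest, level (0.12 rad), in its rest's notches: origin within 18 mm sideways and 4 mm in height of its seat, turned under 0.15 rad (contact force between vial and end_stop above 0.3 N and x of vial in the frame of press between 0.025 and 0.066 m and z of vial in the frame of press between 0.06 and 0.07 m and angle between the y axis of vial and the y axis of press, either way round below 0.12 rad and linear speed of each of vial, paddle below 0.01 m/s and horizontal distance between paddle and rest below 0.018 m and z of paddle in the frame of rest between 0.034 and 0.042 m and angle between paddle's own z axis and vertical below 0.12 rad and angle between the x axis of paddle and the x axis of rest, either way round below 0.15 rad); the robot touches nothing.
It fails at once if the vial is pushed with more than 12 N by the paddle (contact force between paddle and vial above 12 N).
It fails at once if the gripper or arm touches the vial (contact force between any of the fingers, the arm and vial above 0.2 N).
It fails at once if the vial runs away (faster than 0.25 m/s) (linear speed of vial above 0.25 m/s).
It fails at once if another thing on the bench is moved by more than 20 mm (distance of any of spare_vial_a, spare_vial_b, tube_a, tube_b, reagent, label_roll, pipette, dish from where it was at the start of the episode above 0.02 m).
It also fails if it takes over 72 s, if anything falls off the work surface, if the arm or the gripper's body presses on something with over 40 N, if the wrist force passes 120 N, or if a joint passes its speed limit or range.

### The arm

A 7-joint arm with a two-finger parallel gripper is mounted at the origin on the work surface. World frame = base frame: x ahead of the robot, y to its left, z up, the work surface at z = 0. Lengths are in m, angles in rad, forces in N, time in s.
With the tool pointing down it reaches from about 0.4 to 0.85 m from the base axis. Payload 6.9 kg.
Tool frame: the origin (TCP) lies at the centre of the arm's flange, where the gripper is bolted on; the fingertips stand 173 mm ahead of it and the grasp point (between the pads) lies 155 mm ahead of it (env.tip_reach is the z of the fingertips in the tool frame, in m); z points along the fingers, y is the line along which they close (so a half turn about z gives the same grasp; the last joint's range is limited). The gripper opens to 85 mm and grips with 20 to 120 N. Pads are 22 mm wide; open, the fingers measure 114 mm over their backs; the gripper's body (76 mm by 85 mm) begins 54 mm behind the grasp point. The pads swing forward as they close: fully open they stand 13 mm farther back than shut.
Start: joints at [-1.05, 0.507, -0.238, 1.5, 0.126, 1.149, -0.155], TCP at [0.252, 0.572, 0.405] pointing down, gripper open.
Joint ranges: [-3.08, 3.08], [-0.24, 2.05], [-1.43, 1.35], [0, 2.5], [-1.52, 4.66], [0.17, 1.96], [-2.89, 2.89]. Speed limits (rad/s): [2.39, 2.39, 3.14, 3.14, 3.14, 3.14, 3.14].

### API

Orientations are given as a unit quaternion [w, x, y, z].
In Python, from bench import env, cams, finder gives the robot as it stands.
- The arm moves only by the tool play_rows, never from a script. Its argument "rows" is a list of rows, each an object of numbers: "wx", "wy", "wz": the turn, a rotation vector about the tool's x, y, z each as a share of 360 degrees, from -1 to 1; "tx", "ty", "tz": the shift along the tool's x, y, z each as a share of 0.8 m, from -1 to 1; "jaw": the finger opening in mm, from 0 to 85.4. In form: [{"wx": .., "wy": .., "wz": .., "tx": .., "ty": .., "tz": .., "jaw": ..}, ...]. A call has 1 to 20 rows; each row is the pose to reach, as a shift and turn from the pose commanded when the call began, along the tool's axes at that moment, turning the shorter way round; what a row does not reach only later rows make up. A row lasts 1/12 s, in which the tool goes at most 41.7 mm and 7.16 degrees, less where a joint would pass 70% of its speed; a pose out of reach is approached as far as the arm can. A call with a number of a shift or a turn outside -1 to 1 is refused whole. A call with a gripper value outside its range is refused whole. The fingers move at their own pace and stop on an object; the grip force is fixed at half the most. Time passes only in rows, so rows that repeat a pose let the fingers close. It gives the time, the measured TCP pose, the force, the opening and the grip force at its end, in the units of the state.
- env.get_state(): the state, without advancing time (a new reading comes with each control period).
- cams.snapshot(name): name is "scene" or "top"; returns (picture, depth): 480x640x3 uint8, blue, green, red; 480x640 float32, m along the optical axis (not along the pixel's ray), 0 where there is no reading.
- cams.camera_model(name): a dict with "vertical_fov" (degrees; the focal length in pixels is half the picture's height over the tangent of half this angle, whatever the lens; pixels are square), "cx", "cy" (the principal point, pixels), "R" (3x3) and "t" (3): a world point X has camera coordinates R X + t. Camera axes: x right, y down, z forward; pixel columns grow to the right and rows downward; lengths in m; the calibration is good to about 2 mm. A picture is of the moment at which its call begins. camera_model takes no time and is no camera call.
- env.sign_off(): hands the job in; it is judged then, once.
Trained networks look in the newest picture that a camera, given by its name, has taken for a name from the list of things; names that differ only in an ending like _2 or _b are one class to them, and where a whole thing is asked for, a point or a joint stands for the part that bears it (a point fixed in the world has none). Each returns a list of dicts, best first, with "score" (0 to 1); they miss things now and then, are a little off and sometimes report something else, mostly with a low value. They report only what shows in the picture. A call takes as long as a camera call. They do not tell look-alikes from the thing itself.
- finder.masks_of(camera, query): "region" (480x640 bool, what is visible of it) and "pixel" ([row, column] in pixels, amid what is visible of it).
The state is a dict: "t": time; "q": joint angles; "joint_vel": joint speeds; "joint_efforts": joint torques, N m; "tcp_pos": TCP position; "tcp_rot": TCP orientation; "contact_force": force on the tool from outside, world axes, zero at the start; "torque": the same for the moment, N m; "width": finger opening in m; "finger_force": force on a finger pad.
Only numpy, scipy, OpenCV 4.12 (cv2) and the standard library are available. Lean on these libraries where they do the work, as an engineer would, in place of code of your own. Each camera call takes 0.05 s, during which the arm holds its last target. There are 200 camera calls.

## Working session

There is one attempt and no reset: what is moved stays moved. The work goes in short steps, Python scripts to look and compute and a tool call to move; the robot and the scene stay as the last step left them, time stands still between calls to the robot, and variables do not carry over. Pictures are saved under pics/ and viewed, at most 10 in all, crops included, and the job is handed in when it is done.

Besides the shell and the picture viewer there is one more tool, called in YAML: its name, and indented under it one key for each argument. play_rows: Moves the arm, as the interface text tells. Shift numbers are shares of 0.8 m and turn numbers shares of 360 degrees, none past 1 either way. Its arguments: {"type":"object","properties":{"rows":{"type":"array","items":{"type":"object","properties":{"wx":{"type":"number"},"wy":{"type":"number"},"wz":{"type":"number"},"tx":{"type":"number"},"ty":{"type":"number"},"tz":{"type":"number"},"jaw":{"type":"number"}}}}},"required":["rows"]}

```bash
mkdir -p pics; ls; cat > h.py <<'E'
import numpy as np, cv2
from bench import env, cams, finder
from scipy.spatial.transform import Rotation as Ro
def snap(n):
    im,d=cams.snapshot(n); return im,d
def cm(n):
    m=cams.camera_model(n); f=240/np.tan(np.radians(m["vertical_fov"])/2)
    return f,m["cx"],m["cy"],np.array(m["R"]),np.array(m["t"])
def cloud(n,d):
    f,cx,cy,R,t=cm(n); v,u=np.mgrid[:480,:640]
    P=np.stack([(u-cx)/f*d,(v-cy)/f*d,d],-1)
    return (P-t)@R   # world
def proj(n,X):
    f,cx,cy,R,t=cm(n); c=np.atleast_2d(X)@R.T+t
    return np.c_[f*c[:,0]/c[:,2]+cx,f*c[:,1]/c[:,2]+cy]
E
python3 - <<'E'
from h import *
for n in("scene","top"):
    im,d=snap(n); cv2.imwrite(f"pics/{n}0.png",im); np.save(f"{n}.npy",d); W=cloud(n,d)
    print(n,cams.camera_model(n))
    for q in("press","end_stop","vial","paddle","rest","blade_face"):
        for r in finder.masks_of(n,q)[:4]:
            P=W[r["region"]&(d>0)]
            print(q,round(r["score"],2),np.round(r["pixel"]),r["region"].sum(),np.round(np.median(P,0),3) if len(P) else None, np.round(np.percentile(P,98,axis=0),3) if len(P) else None)
print(env.get_state())
E
```

```text
pics
scene {'vertical_fov': 52.979542178406376, 'cx': 318.80386239560846, 'cy': 245.90826661959213, 'R': array([[ 0.20521036,  0.97854448,  0.01842286],
       [ 0.55889693, -0.10171216, -0.82297561],
       [-0.80344442,  0.1791796 , -0.56777789]]), 't': array([-0.15160777, -0.24903257,  1.73980847])}
press 0.58 [241. 314.] 6308 [0.543 0.03  0.058] [0.572 0.181 0.142]
end_stop 0.69 [230. 362.] 250 [0.516 0.174 0.072] [0.54  0.186 0.09 ]
end_stop 0.43 [244. 315.] 6210 [0.543 0.03  0.058] [0.572 0.18  0.142]
vial 0.77 [238. 278.] 182 [ 0.524 -0.068  0.078] [ 0.546 -0.054  0.083]
vial 0.43 [289. 256.] 154 [ 0.657 -0.136  0.025] [ 0.664 -0.08   0.034]
paddle 0.66 [234. 432.] 526 [0.502 0.39  0.045] [0.606 0.466 0.104]
paddle 0.33 [242. 314.] 6330 [0.543 0.03  0.058] [0.572 0.181 0.142]
rest 0.63 [240. 437.] 794 [0.518 0.391 0.011] [0.589 0.446 0.042]
blade_face 0.89 [230. 431.] 487 [0.5   0.38  0.045] [0.606 0.462 0.104]
blade_face 0.61 [310. 181.] 386 [ 0.681 -0.318  0.018] [ 0.726 -0.297  0.022]
blade_face 0.31 [307. 337.] 1166 [0.752 0.039 0.033] [0.782 0.083 0.037]
top {'vertical_fo
[... 1186 characters left out ...]
.7, 'q': array([-1.0504418 ,  0.50747977, -0.23760806,  1.50019354,  0.12571944,
        1.14888667, -0.15482086]), 'joint_vel': array([ 0.00011515,  0.00148033,  0.00073661,  0.00031525, -0.00094541,
       -0.00025201,  0.00206052]), 'joint_efforts': array([-1.44869857e-03, -6.20188022e+01, -2.18500793e+00, -2.49930704e+01,
        1.39270132e-02,  2.17753593e-03,  2.26114474e-05]), 'tcp_pos': array([0.25193252, 0.57197036, 0.40469007]), 'tcp_rot': array([3.00652315e-06, 2.05957838e-01, 9.78560866e-01, 6.23184105e-06]), 'contact_force': array([-0.64319689, -0.17102873,  0.67236649]), 'torque': array([ 0.01124688,  0.04456926, -0.01590184]), 'finger_force': 0.0, 'width': 0.0852640843522709}
```

View pics/top0.png

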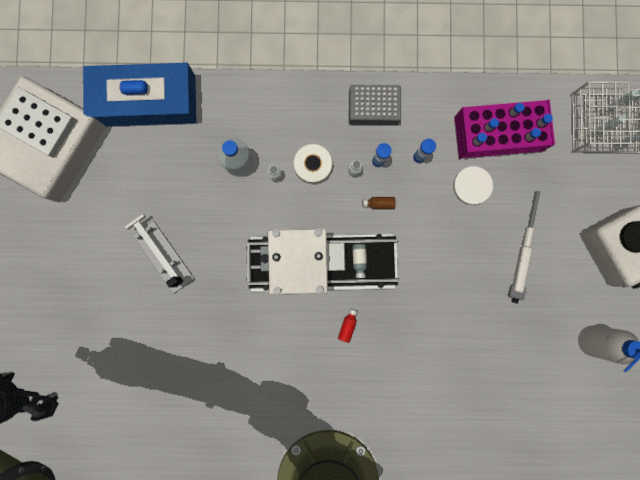

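View pics/scene0.png

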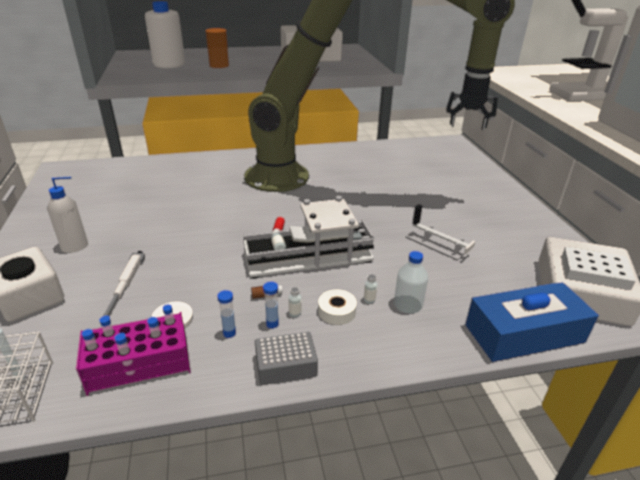

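The vial on the track shows at top (261,359) on the black track. The look-alikes are red at (326,346) and brown at (203,381), both on the bench, so the grey/white one at z ≈ 0.08 is the one meant. The paddle is in its rest with the handle at top (175,283) and the blade at (137,222).

```bash
python3 - <<'E'
from h import *
im=cv2.imread("pics/top0.png"); d=np.load("top.npy"); W=cloud("top",d)
def box(P,name):
    r=cv2.minAreaRect((P[:,:2]*1000).astype(np.float32)); print(name,len(P),np.round(r[0],1),np.round(r[1],1),round(r[2],2),"z",np.round(np.median(P[:,2]),4)); return r
ok=d>0
reg=ok&(abs(W[...,0]-.5)<.1)&(W[...,1]>-.2)&(W[...,1]<.22)
box(W[reg&(W[...,2]>.115)&(W[...,2]<.135)],"yoke")
box(W[reg&(W[...,2]>.03)&(W[...,2]<.075)],"guides/track")
box(W[reg&(W[...,2]>.015)&(W[...,2]<.16)],"press all")
t=W[reg&(W[...,2]>.046)&(W[...,2]<.053)]; box(t,"track"); 
g=reg&(W[...,1]<-.07)&(W[...,2]>.06)&(W[...,2]<.07); G=W[g]
for s in(G[G[:,0]<.5],G[G[:,0]>.5]):
    if len(s)>5: box(s,"guide"); print(np.polyfit(s[:,1],s[:,0],1))
v=W[reg&(W[...,1]<-.03)&(W[...,1]>-.12)&(W[...,2]>.071)&(W[...,2]<.09)&(abs(W[...,0]-.505)<.05)]; box(v,"vial"); print(v.max(0),v.min(0))
e=W[reg&(W[...,1]>.12)&(W[...,2]>.053)&(W[...,2]<.115)]; box(e,"endstop")
pr=ok&(abs(W[...,0]-.51)<.12)&(abs(W[...,1]-.40)<.12)
h=W[pr&(W[...,2]>.085)]; r=box(h,"handle"); print(np.round(h.mean(0),4))
p=W[pr&(W[...,2]>.037)&(W[...,2]<.06)]; box(p,"shank+blade")
b=W[pr&(W[...,2]>.004)&(W[...,2]<.02)]; box(b,"rest base")
c=np.vstack([h[:,:2].mean(0)]); 
far=p[np.linalg.norm(p[:,:2]-c,axis=1)>.12]; box(far,"blade area"); bl=far[far[:,2]>.0455]; box(bl,"blade z>.0455")
cr=cv2.resize(im[215:310,230:415],None,fx=4,fy=4,interpolation=cv2.INTER_CUBIC)
cr2=cv2.resize(im[205:300,115:205],None,fx=4,fy=4,interpolation=cv2.INTER_CUBIC)[:380,:]
out=np.zeros((380+0,740,3),np.uint8); out=np.vstack([cr[:380]]); cv2.imwrite("pics/c1.png",out); cv2.imwrite("pics/c2.png",cr2)
E
```

```text
yoke 2005 [500.6  74.8] [138.2 125.1] 2.16 z 0.1332
guides/track 3609 [502.3  20.9] [121.  342.9] 2.26 z 0.052
press all 8706 [502.6  20.8] [138.2 342.9] 2.16 z 0.0811
track 1976 [500.3  19. ] [121.  340.2] 1.34 z 0.0503
guide 93 [ 462.4 -108. ] [84.  28.5] 74.1 z 0.0659
[0.01523393 0.4645144 ]
guide 92 [ 541.2 -111.4] [82.2 51.1] 76.26 z 0.0662
[-0.04545817  0.54613696]
vial 376 [505.2 -76.9] [95.5 56.8] 6.38 z 0.0773
[ 0.55284518 -0.04679343  0.08621512] [ 0.45810435 -0.11047467  0.0710153 ]
endstop 635 [496.7 166.9] [120.8  50. ] 1.65 z 0.0682
handle 96 [452.5 350. ] [16.  24.6] 36.02 z 0.1008
[0.4525 0.3489 0.0994]
shank+blade 588 [521.1 398.7] [184.5  49.9] 38.81 z 0.0429
rest base 1882 [510.1 399.9] [239.  239.6] 89.97 z 0.0066
blade area 245 [570.9 438.7] [56.6 49.9] 39.04 z 0.0432
blade z>.0455 73 [570.5 438.6] [55.3 48.2] 37.15 z 0.047
```

View pics/c1.png

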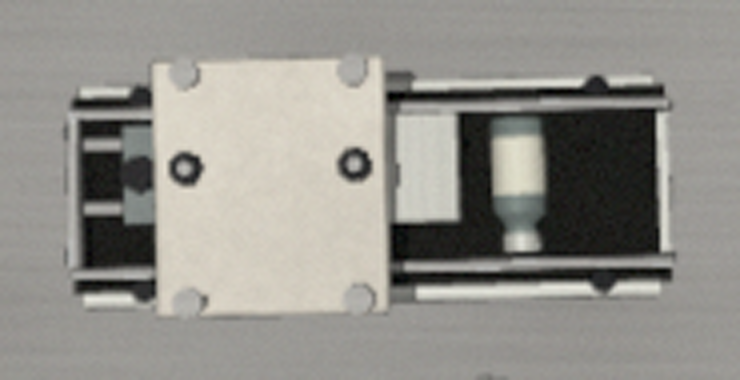

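View pics/c2.png

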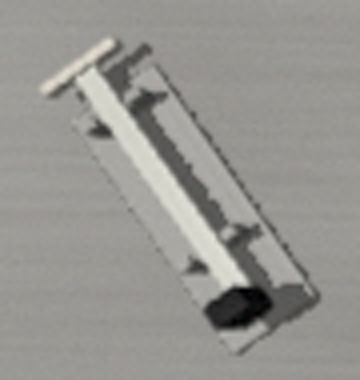

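The crops confirm the press: track infeed to the right, felt pad at (425,165), vial at (519,162) with its cap toward the robot side. The paddle is in its rest with the handle at (238,307) and the blade at (78,67).

```bash
cat >> h.py <<'E'
def rel(p,yd):
    """shares to reach TCP p with tool down and tool-y at world angle yd (deg), from now"""
    s=env.get_state(); q=np.array(s["tcp_rot"]); R=Ro.from_quat(q[[1,2,3,0]])
    a=np.radians(yd); y=np.array([np.cos(a),np.sin(a),0]); z=np.array([0,0,-1.]); T=Ro.from_matrix(np.c_[np.cross(y,z),y,z])
    sh=R.inv().apply(np.array(p)-s["tcp_pos"])/.8; w=(R.inv()*T).as_rotvec()/(2*np.pi)
    print("t",round(s["t"],2),"q7",round(s["q"][6],2),"tcp",np.round(s["tcp_pos"],4),"shift",np.round(sh,4),"turn",np.round(w,4))
E
python3 - <<'E'
from h import *
d=np.load("top.npy"); W=cloud("top",d); h=np.array([.4525,.350])
a=np.radians(37); u=np.array([np.cos(a),np.sin(a)]); n=np.array([-u[1],u[0]])
D=W[...,:2]-h; s=D@u; c=D@n
m=(d>0)&(s>.02)&(s<.15)&(abs(c)<.03)&(W[...,2]>.0385)&(W[...,2]<.05)
f=np.polyfit(s[m],c[m],1); k=abs(c[m]-np.polyval(f,s[m]))<.009; f=np.polyfit(s[m][k],c[m][k],1)
print(m.sum(),"yaw",37+np.degrees(np.arctan(f[0])),"offset at handle mm",f[1]*1e3)
m=(d>0)&(s>.155)&(s<.19)&(abs(c)<.04)&(W[...,2]>.035)
print("blade s,c",np.percentile(s[m],[2,98]),np.percentile(c[m],[2,98]))
rel([.4525,.350,.34],-53)
E
```

```text
388 yaw 37.26340910817208 offset at handle mm -0.35906144957691594
blade s,c [0.1554565  0.17523581] [-0.02393569  0.02334276]
t 0.7 q7 -0.15 tcp [0.2519 0.572  0.4047] shift [-0.3413 -0.1529  0.0809] turn [ 0.     -0.      0.3312]
```

play_rows:
  rows:
    - {"tx": -0.3413,"ty": -0.1529,"tz": 0.081,"wz": 0.3312,"jaw": 60}
    - {"tx": -0.3413,"ty": -0.1529,"tz": 0.081,"wz": 0.3312,"jaw": 60}
    - {"tx": -0.3413,"ty": -0.1529,"tz": 0.081,"wz": 0.3312,"jaw": 60}
    - {"tx": -0.3413,"ty": -0.1529,"tz": 0.081,"wz": 0.3312,"jaw": 60}
    - {"tx": -0.3413,"ty": -0.1529,"tz": 0.081,"wz": 0.3312,"jaw": 60}
    - {"tx": -0.3413,"ty": -0.1529,"tz": 0.081,"wz": 0.3312,"jaw": 60}
    - {"tx": -0.3413,"ty": -0.1529,"tz": 0.081,"wz": 0.3312,"jaw": 60}
    - {"tx": -0.3413,"ty": -0.1529,"tz": 0.081,"wz": 0.3312,"jaw": 60}
    - {"tx": -0.3413,"ty": -0.1529,"tz": 0.081,"wz": 0.3312,"jaw": 60}
    - {"tx": -0.3413,"ty": -0.1529,"tz": 0.081,"wz": 0.3312,"jaw": 60}
    - {"tx": -0.3413,"ty": -0.1529,"tz": 0.081,"wz": 0.3312,"jaw": 60}
    - {"tx": -0.3413,"ty": -0.1529,"tz": 0.081,"wz": 0.3312,"jaw": 60}
    - {"tx": -0.3413,"ty": -0.1529,"tz": 0.081,"wz": 0.3312,"jaw": 60}
    - {"tx": -0.3413,"ty": -0.1529,"tz": 0.081,"wz": 0.3312,"jaw": 60}
    - {"tx": -0.3413,"ty": -0.1529,"tz": 0.081,"wz": 0.3312,"jaw": 60}
    - {"tx": -0.3413,"ty": -0.1529,"tz": 0.081,"wz": 0.3312,"jaw": 60}
    - {"tx": -0.3413,"ty": -0.1529,"tz": 0.081,"wz": 0.3312,"jaw": 60}
    - {"tx": -0.3413,"ty": -0.1529,"tz": 0.081,"wz": 0.3312,"jaw": 60}
    - {"tx": -0.3413,"ty": -0.1529,"tz": 0.081,"wz": 0.3312,"jaw": 60}
    - {"tx": -0.3413,"ty": -0.1529,"tz": 0.081,"wz": 0.3312,"jaw": 60}

```text
invalid input
```

```bash
python3 - <<'E'
from h import *
rel([.4525,.350,.225],-52.8)
E
```

```text
t 0.7 q7 -0.15 tcp [0.2519 0.572  0.4047] shift [-0.3413 -0.1529  0.2246] turn [ 0.     -0.      0.3306]
```

play_rows:
  rows:
    - {"wx": 0,"wy": 0,"wz": 0.33,"tx": -0.341,"ty": -0.153,"tz": 0.081,"jaw": 60}
    - {"wx": 0,"wy": 0,"wz": 0.33,"tx": -0.341,"ty": -0.153,"tz": 0.081,"jaw": 60}
    - {"wx": 0,"wy": 0,"wz": 0.33,"tx": -0.341,"ty": -0.153,"tz": 0.081,"jaw": 60}
    - {"wx": 0,"wy": 0,"wz": 0.33,"tx": -0.341,"ty": -0.153,"tz": 0.081,"jaw": 60}
    - {"wx": 0,"wy": 0,"wz": 0.33,"tx": -0.341,"ty": -0.153,"tz": 0.081,"jaw": 60}
    - {"wx": 0,"wy": 0,"wz": 0.33,"tx": -0.341,"ty": -0.153,"tz": 0.081,"jaw": 60}
    - {"wx": 0,"wy": 0,"wz": 0.33,"tx": -0.341,"ty": -0.153,"tz": 0.081,"jaw": 60}
    - {"wx": 0,"wy": 0,"wz": 0.33,"tx": -0.341,"ty": -0.153,"tz": 0.081,"jaw": 60}
    - {"wx": 0,"wy": 0,"wz": 0.33,"tx": -0.341,"ty": -0.153,"tz": 0.081,"jaw": 60}
    - {"wx": 0,"wy": 0,"wz": 0.33,"tx": -0.341,"ty": -0.153,"tz": 0.081,"jaw": 60}
    - {"wx": 0,"wy": 0,"wz": 0.33,"tx": -0.341,"ty": -0.153,"tz": 0.081,"jaw": 60}
    - {"wx": 0,"wy": 0,"wz": 0.33,"tx": -0.341,"ty": -0.153,"tz": 0.081,"jaw": 60}
    - {"wx": 0,"wy": 0,"wz": 0.33,"tx": -0.341,"ty": -0.153,"tz": 0.081,"jaw": 60}
    - {"wx": 0,"wy": 0,"wz": 0.33,"tx": -0.341,"ty": -0.153,"tz": 0.081,"jaw": 60}
    - {"wx": 0,"wy": 0,"wz": 0.33,"tx": -0.341,"ty": -0.153,"tz": 0.081,"jaw": 60}
    - {"wx": 0,"wy": 0,"wz": 0.33,"tx": -0.341,"ty": -0.153,"tz": 0.081,"jaw": 60}
    - {"wx": 0,"wy": 0,"wz": 0.33,"tx": -0.341,"ty": -0.153,"tz": 0.081,"jaw": 60}
    - {"wx": 0,"wy": 0,"wz": 0.33,"tx": -0.341,"ty": -0.153,"tz": 0.081,"jaw": 60}
    - {"wx": 0,"wy": 0,"wz": 0.33,"tx": -0.341,"ty": -0.153,"tz": 0.081,"jaw": 60}
    - {"wx": 0,"wy": 0,"wz": 0.33,"tx": -0.341,"ty": -0.153,"tz": 0.081,"jaw": 60}

```text
t: 2.37
tcp_pos: [0.4522, 0.3501, 0.3399]
tcp_rot: [-0.0, 0.947, 0.322, -0.0]
contact_force: [-0.0, 1.1, -0.1]
width: 0.0599
finger_force: 0.0
```

```bash
python3 - <<'E'
from h import *
rel([.4525,.350,.225],-52.8)
E
```

```text
t 2.37 q7 -1.41 tcp [0.4522 0.3501 0.3399] shift [0.0002 0.0004 0.1436] turn [-0.     -0.      0.0011]
```

play_rows:
  rows:
    - {"wx": 0,"wy": 0,"wz": 0.001,"tx": 0,"ty": 0,"tz": 0.04,"jaw": 60}
    - {"wx": 0,"wy": 0,"wz": 0.001,"tx": 0,"ty": 0,"tz": 0.08,"jaw": 60}
    - {"wx": 0,"wy": 0,"wz": 0.001,"tx": 0,"ty": 0,"tz": 0.11,"jaw": 60}
    - {"wx": 0,"wy": 0,"wz": 0.001,"tx": 0,"ty": 0,"tz": 0.13,"jaw": 60}
    - {"wx": 0,"wy": 0,"wz": 0.001,"tx": 0,"ty": 0,"tz": 0.1436,"jaw": 60}
    - {"wx": 0,"wy": 0,"wz": 0.001,"tx": 0,"ty": 0,"tz": 0.1436,"jaw": 50}
    - {"wx": 0,"wy": 0,"wz": 0.001,"tx": 0,"ty": 0,"tz": 0.1436,"jaw": 40}
    - {"wx": 0,"wy": 0,"wz": 0.001,"tx": 0,"ty": 0,"tz": 0.1436,"jaw": 32}
    - {"wx": 0,"wy": 0,"wz": 0.001,"tx": 0,"ty": 0,"tz": 0.1436,"jaw": 26}
    - {"wx": 0,"wy": 0,"wz": 0.001,"tx": 0,"ty": 0,"tz": 0.1436,"jaw": 20}
    - {"wx": 0,"wy": 0,"wz": 0.001,"tx": 0,"ty": 0,"tz": 0.1436,"jaw": 15}
    - {"wx": 0,"wy": 0,"wz": 0.001,"tx": 0,"ty": 0,"tz": 0.1436,"jaw": 10}
    - {"wx": 0,"wy": 0,"wz": 0.001,"tx": 0,"ty": 0,"tz": 0.1436,"jaw": 5}
    - {"wx": 0,"wy": 0,"wz": 0.001,"tx": 0,"ty": 0,"tz": 0.1436,"jaw": 5}
    - {"wx": 0,"wy": 0,"wz": 0.001,"tx": 0,"ty": 0,"tz": 0.1436,"jaw": 5}
    - {"wx": 0,"wy": 0,"wz": 0.001,"tx": 0,"ty": 0,"tz": 0.1436,"jaw": 5}

```text
t: 3.7
tcp_pos: [0.4526, 0.3503, 0.2262]
tcp_rot: [-0.0, 0.948, 0.318, 0.001]
contact_force: [-1.2, -0.3, 6.8]
width: 0.0232
finger_force: 58.9
```

play_rows:
  rows:
    - {"wx": 0,"wy": 0,"wz": 0,"tx": 0,"ty": 0,"tz": -0.01,"jaw": 5}
    - {"wx": 0,"wy": 0,"wz": 0,"tx": 0,"ty": 0,"tz": -0.03,"jaw": 5}
    - {"wx": 0,"wy": 0,"wz": 0,"tx": 0,"ty": 0,"tz": -0.06,"jaw": 5}
    - {"wx": 0,"wy": 0,"wz": 0,"tx": 0,"ty": 0,"tz": -0.1,"jaw": 5}
    - {"wx": 0,"wy": 0,"wz": 0,"tx": 0,"ty": 0,"tz": -0.14,"jaw": 5}
    - {"wx": 0,"wy": 0,"wz": 0,"tx": 0,"ty": 0,"tz": -0.18,"jaw": 5}
    - {"wx": 0,"wy": 0,"wz": 0,"tx": 0,"ty": 0,"tz": -0.21,"jaw": 5}
    - {"wx": 0,"wy": 0,"wz": 0,"tx": 0,"ty": 0,"tz": -0.22,"jaw": 5}
    - {"wx": 0,"wy": 0,"wz": 0,"tx": 0,"ty": 0,"tz": -0.22,"jaw": 5}

```text
t: 4.45
tcp_pos: [0.4524, 0.35, 0.4034]
tcp_rot: [-0.001, 0.948, 0.318, 0.002]
contact_force: [-0.6, 0.1, -1.1]
width: 0.023
finger_force: 58.7
```

```bash
python3 - <<'E'
from h import *
rel([.5237,-.294,.40],2.05)
for n in("scene","top"):
    im,d=snap(n); W=cloud(n,d)
    if n=="scene": cv2.imwrite("pics/s1.png",cv2.resize(im[100:300,330:530],None,fx=3,fy=3))
    np.save(n+"1.npy",d)
    r=[x for x in finder.masks_of(n,"paddle")][:2]
    for x in r:
        P=W[x["region"]&(d>0)]; print(n,x["score"],np.median(P,0)); P=P[(P[:,2]>.15)]; u=np.array([np.cos(np.radians(37.2)),np.sin(np.radians(37.2))]); s=(P[:,:2]-[.4526,.3503])@u
        k=(s>.03)&(s<.185)&(P[:,2]<.24)
        if k.sum()>20: print(k.sum(),"z vs s",np.polyfit(s[k],P[k,2],1)); print(np.percentile(s[k],98)); print([ (round(a,2),np.round(np.median(P[(s>a)&(s<a+.03),2]),4)) for a in(.03,.06,.09,.12,.15)])
E
```

```text
t 4.45 q7 -1.44 tcp [0.4524 0.35   0.4034] shift [-0.4143  0.6959  0.0022] turn [ 0.0003 -0.0006 -0.1527]
scene 0.7 [0.52460267 0.40953285 0.22052914]
334 z vs s [0.0024834  0.21953826]
0.1751325430481816
[(0.03, np.float64(0.2203)), (0.06, np.float64(0.2205)), (0.09, np.float64(0.2204)), (0.12, np.float64(0.2208)), (0.15, np.float64(0.2209))]
top 0.83 [0.55089334 0.42567729 0.21538261]
607 z vs s [0.00708497 0.21456285]
0.17275754459456916
[(0.03, np.float64(0.2155)), (0.06, np.float64(0.2151)), (0.09, np.float64(0.2152)), (0.12, np.float64(0.2153)), (0.15, np.float64(0.2163))]
```

play_rows:
  rows:
    - {"wx": 0,"wy": 0,"wz": -0.002,"tx": -0.004,"ty": 0.007,"tz": 0,"jaw": 5}
    - {"wx": 0,"wy": 0,"wz": -0.006,"tx": -0.017,"ty": 0.028,"tz": 0,"jaw": 5}
    - {"wx": 0,"wy": 0,"wz": -0.012,"tx": -0.033,"ty": 0.056,"tz": 0,"jaw": 5}
    - {"wx": 0,"wy": 0,"wz": -0.02,"tx": -0.054,"ty": 0.09,"tz": 0,"jaw": 5}
    - {"wx": 0,"wy": 0,"wz": -0.029,"tx": -0.079,"ty": 0.132,"tz": 0,"jaw": 5}
    - {"wx": 0,"wy": 0,"wz": -0.038,"tx": -0.104,"ty": 0.174,"tz": 0,"jaw": 5}
    - {"wx": 0,"wy": 0,"wz": -0.047,"tx": -0.128,"ty": 0.216,"tz": 0,"jaw": 5}
    - {"wx": 0,"wy": 0,"wz": -0.056,"tx": -0.153,"ty": 0.257,"tz": 0,"jaw": 5}
    - {"wx": 0,"wy": 0,"wz": -0.066,"tx": -0.178,"ty": 0.299,"tz": 0,"jaw": 5}
    - {"wx": 0,"wy": 0,"wz": -0.075,"tx": -0.203,"ty": 0.341,"tz": 0,"jaw": 5}
    - {"wx": 0,"wy": 0,"wz": -0.084,"tx": -0.228,"ty": 0.383,"tz": 0,"jaw": 5}
    - {"wx": 0,"wy": 0,"wz": -0.093,"tx": -0.253,"ty": 0.424,"tz": 0,"jaw": 5}
    - {"wx": 0,"wy": 0,"wz": -0.102,"tx": -0.278,"ty": 0.466,"tz": 0,"jaw": 5}
    - {"wx": 0,"wy": 0,"wz": -0.111,"tx": -0.302,"ty": 0.508,"tz": 0,"jaw": 5}
    - {"wx": 0,"wy": 0,"wz": -0.121,"tx": -0.327,"ty": 0.55,"tz": 0,"jaw": 5}
    - {"wx": 0,"wy": 0,"wz": -0.13,"tx": -0.352,"ty": 0.592,"tz": 0,"jaw": 5}
    - {"wx": 0,"wy": 0,"wz": -0.139,"tx": -0.377,"ty": 0.633,"tz": 0,"jaw": 5}
    - {"wx": 0,"wy": 0,"wz": -0.145,"tx": -0.394,"ty": 0.661,"tz": 0,"jaw": 5}
    - {"wx": 0,"wy": 0,"wz": -0.15,"tx": -0.406,"ty": 0.682,"tz": 0.001,"jaw": 5}
    - {"wx": 0,"wy": 0,"wz": -0.1527,"tx": -0.414,"ty": 0.696,"tz": 0.002,"jaw": 5}

```text
t: 6.32
tcp_pos: [0.5225, -0.2974, 0.3981]
tcp_rot: [-0.001, 0.695, 0.719, -0.001]
contact_force: [0.6, 0.4, -1.7]
width: 0.0233
finger_force: 58.8
```

play_rows:
  rows:
    - {"wx": 0,"wy": 0,"wz": 0,"tx": 0,"ty": 0,"tz": 0,"jaw": 5}
    - {"wx": 0,"wy": 0,"wz": 0,"tx": 0,"ty": 0,"tz": 0,"jaw": 5}
    - {"wx": 0,"wy": 0,"wz": 0,"tx": 0,"ty": 0,"tz": 0,"jaw": 5}

```text
t: 6.57
tcp_pos: [0.5235, -0.2931, 0.3986]
tcp_rot: [-0.001, 0.694, 0.72, 0.0]
contact_force: [1.4, 0.1, -1.5]
width: 0.0234
finger_force: 58.8
```

```bash
cat >> h.py <<'E'
O=np.array([.511,.0607]); A=np.radians(92.05); XP=np.array([np.cos(A),np.sin(A)]); YP=np.array([-XP[1],XP[0]])
def pr(P): 
    D=np.asarray(P)[...,:2]-O; return np.stack([D@XP,D@YP],-1)
E
python3 - <<'E'
from h import *
rel([.5237,-.294,.252],2.05)
im,d=snap("top"); W=cloud("top",d); cv2.imwrite("pics/t2.png",cv2.resize(im[200:320,300:500],None,fx=4,fy=4,interpolation=cv2.INTER_CUBIC))
Q=pr(W); z=W[...,2]
m=(d>0)&(z>.19)&(z<.235)&(Q[...,0]>-.33)&(Q[...,0]<-.1)&(abs(Q[...,1])<.06)
x,y=Q[m].T; k=(x<-.2)&(abs(y)<.02); print("blade x max",np.percentile(x,98),"shank fit",np.polyfit(x[k],y[k],1), np.median(y[k]), "z",np.median(z[m]))
k=x>-.195; print("blade y",np.percentile(y[k],[2,98]))
for r in finder.masks_of("top","vial")[:4]:
    mm=r["region"]&(d>0); P=W[mm]
    if np.median(P[:,2])>.06: print("vial",r["score"],np.percentile(pr(P),[2,50,98],axis=0),np.median(P[:,2]))
k=(d>0)&(abs(Q[...,0]+.123)<.03)&(abs(Q[...,1]-.01)<.055)&(z>.0705)&(z<.09); print("vial pts",np.percentile(Q[k],[2,50,98],axis=0))
E
```

```text
t 6.57 q7 0.65 tcp [ 0.5235 -0.2931  0.3986] shift [-0.0013  0.0004  0.1833] turn [-0.0002 -0.0002  0.    ]
blade x max -0.17629089895586728 shank fit [-0.00318111  0.00074431] 0.0014928894482125938 z 0.2150544318937014
blade y [-0.02318512  0.02421444]
vial 0.57 [[-0.13721047 -0.02559243]
 [-0.12302908  0.00617772]
 [-0.10969977  0.04415671]] 0.07700133315266676
vial pts [[-0.13697501 -0.02768886]
 [-0.12353997  0.0058357 ]
 [-0.11002046  0.04617189]]
```

View pics/t2.png

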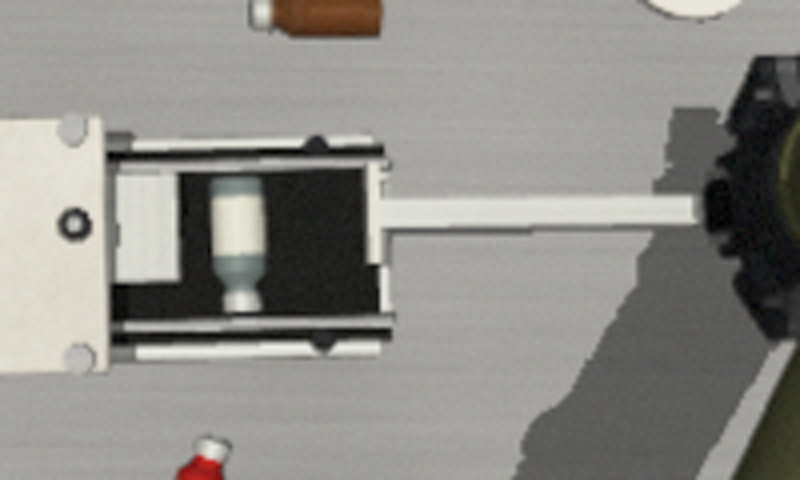

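The blade (370,210 in the crop) sits high above the infeed, centred on the vial (238,235), and square to it. Next is to lower it behind the vial.

play_rows:
  rows:
    - {"wx": 0,"wy": 0,"wz": 0,"tx": -0.001,"ty": 0,"tz": 0.02,"jaw": 5}
    - {"wx": 0,"wy": 0,"wz": 0,"tx": -0.001,"ty": 0,"tz": 0.05,"jaw": 5}
    - {"wx": 0,"wy": 0,"wz": 0,"tx": -0.001,"ty": 0,"tz": 0.09,"jaw": 5}
    - {"wx": 0,"wy": 0,"wz": 0,"tx": -0.001,"ty": 0,"tz": 0.125,"jaw": 5}
    - {"wx": 0,"wy": 0,"wz": 0,"tx": -0.001,"ty": 0,"tz": 0.15,"jaw": 5}
    - {"wx": 0,"wy": 0,"wz": 0,"tx": -0.001,"ty": 0,"tz": 0.168,"jaw": 5}
    - {"wx": 0,"wy": 0,"wz": 0,"tx": -0.001,"ty": 0,"tz": 0.178,"jaw": 5}
    - {"wx": 0,"wy": 0,"wz": 0,"tx": -0.001,"ty": 0,"tz": 0.183,"jaw": 5}
    - {"wx": 0,"wy": 0,"wz": 0,"tx": -0.001,"ty": 0,"tz": 0.183,"jaw": 5}
    - {"wx": 0,"wy": 0,"wz": 0,"tx": -0.001,"ty": 0,"tz": 0.183,"jaw": 5}

```text
t: 7.5
tcp_pos: [0.524, -0.2946, 0.2539]
tcp_rot: [0.001, 0.694, 0.72, 0.0]
contact_force: [-0.6, 0.7, -0.8]
width: 0.0236
finger_force: 58.8
```

```bash
python3 - <<'E'
from h import *
im,d=snap("top"); W=cloud("top",d); Q=pr(W); z=W[...,2]
s=env.get_state(); print("tcp",pr(s["tcp_pos"]),s["tcp_pos"],s["contact_force"])
m=(d>0)&(z>.067)&(z<.08)&(Q[...,0]>-.2)&(Q[...,0]<-.155)&(abs(Q[...,1])<.028); print("blade",m.sum(),np.percentile(Q[m],[2,50,98],axis=0),np.median(z[m]))
m=(d>0)&(z>.055)&(z<.08)&(Q[...,0]>-.29)&(Q[...,0]<-.21)&(abs(Q[...,1])<.01); print("shank top z",np.polyfit(Q[m][:,0],z[m],1),np.median(z[m]),"y",np.median(Q[m][:,1]))
m=(d>0)&(abs(Q[...,0]+.17)<.03)&(Q[...,1]>.028)&(Q[...,1]<.045)&(z<.06); print("track z",np.median(z[m]))
# end stop: thumbscrew/carriage
m=(d>0)&(Q[...,0]>.07)&(Q[...,0]<.135)&(abs(Q[...,1])<.03)&(z>.054)&(z<.115)
for a in np.arange(.075,.135,.004):
    k=m&(abs(Q[...,0]-a)<.002)&(abs(Q[...,1])<.008); 
    if k.sum(): print(round(a,3),k.sum(),np.round(np.percentile(z[k],[10,50,90]),4),im[k].mean(0).round())
cv2.imwrite("pics/t3.png",cv2.resize(im[215:310,235:285],None,fx=6,fy=6,interpolation=cv2.INTER_CUBIC))
E
```

```text
tcp [-3.55701057e-01 -3.30363486e-04] [ 0.52405415 -0.29476159  0.25414652] [ 0.09762216  0.04980735 -0.06565207]
blade 98 [[-0.19827931 -0.02411481]
 [-0.18205855  0.00038109]
 [-0.17782594  0.0229951 ]] 0.07238743982024186
shank top z [0.00307743 0.07018045] 0.06934231889769699 y 0.0008442550788568222
track z 0.050724417560995584
0.083 14 [0.0843 0.0884 0.0918] [53. 52. 52.]
0.087 13 [0.0855 0.0884 0.0901] [53. 52. 52.]
0.091 8 [0.0821 0.0875 0.0895] [54. 53. 53.]
0.095 15 [0.0839 0.0866 0.0879] [63. 63. 62.]
0.099 6 [0.0768 0.0857 0.0908] [49. 50. 49.]
0.103 1 [0.0541 0.0541 0.0541] [32. 36. 37.]
0.111 1 [0.0542 0.0542 0.0542] [31. 36. 36.]
0.123 14 [0.0556 0.0725 0.0795] [103. 105. 106.]
0.127 12 [0.0755 0.0774 0.0802] [179. 184. 185.]
```

View pics/t3.png

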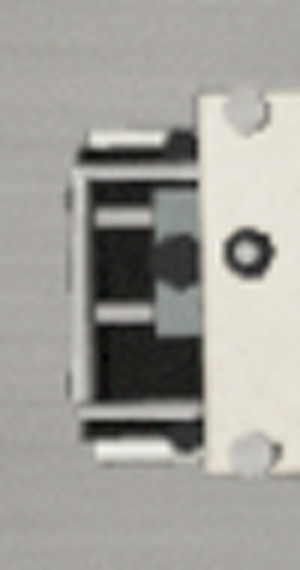

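The end bar is hidden under the yoke. The thumbscrew at crop (178,262) is at press x ≈ 0.092, so the bar face is near 0.058. Now the slow approach and first roll.

play_rows:
  rows:
    - {"wx": 0,"wy": 0,"wz": 0,"tx": 0.004,"ty": 0,"tz": 0.001,"jaw": 5}
    - {"wx": 0,"wy": 0,"wz": 0,"tx": 0.011,"ty": 0,"tz": 0.002,"jaw": 5}
    - {"wx": 0,"wy": 0,"wz": 0,"tx": 0.018,"ty": 0,"tz": 0.002,"jaw": 5}
    - {"wx": 0,"wy": 0,"wz": 0,"tx": 0.025,"ty": 0,"tz": 0.002,"jaw": 5}
    - {"wx": 0,"wy": 0,"wz": 0,"tx": 0.031,"ty": 0,"tz": 0.002,"jaw": 5}
    - {"wx": 0,"wy": 0,"wz": 0,"tx": 0.036,"ty": 0,"tz": 0.002,"jaw": 5}
    - {"wx": 0,"wy": 0,"wz": 0,"tx": 0.04,"ty": 0,"tz": 0.002,"jaw": 5}
    - {"wx": 0,"wy": 0,"wz": 0,"tx": 0.043,"ty": 0,"tz": 0.002,"jaw": 5}
    - {"wx": 0,"wy": 0,"wz": 0,"tx": 0.046,"ty": 0,"tz": 0.002,"jaw": 5}
    - {"wx": 0,"wy": 0,"wz": 0,"tx": 0.049,"ty": 0,"tz": 0.002,"jaw": 5}
    - {"wx": 0,"wy": 0,"wz": 0,"tx": 0.052,"ty": 0,"tz": 0.002,"jaw": 5}
    - {"wx": 0,"wy": 0,"wz": 0,"tx": 0.055,"ty": 0,"tz": 0.002,"jaw": 5}
    - {"wx": 0,"wy": 0,"wz": 0,"tx": 0.058,"ty": 0,"tz": 0.002,"jaw": 5}
    - {"wx": 0,"wy": 0,"wz": 0,"tx": 0.061,"ty": 0,"tz": 0.002,"jaw": 5}
    - {"wx": 0,"wy": 0,"wz": 0,"tx": 0.064,"ty": 0,"tz": 0.002,"jaw": 5}
    - {"wx": 0,"wy": 0,"wz": 0,"tx": 0.068,"ty": 0,"tz": 0.002,"jaw": 5}
    - {"wx": 0,"wy": 0,"wz": 0,"tx": 0.072,"ty": 0,"tz": 0.002,"jaw": 5}
    - {"wx": 0,"wy": 0,"wz": 0,"tx": 0.076,"ty": 0,"tz": 0.002,"jaw": 5}
    - {"wx": 0,"wy": 0,"wz": 0,"tx": 0.08,"ty": 0,"tz": 0.002,"jaw": 5}
    - {"wx": 0,"wy": 0,"wz": 0,"tx": 0.084,"ty": 0,"tz": 0.002,"jaw": 5}

```text
t: 9.22
tcp_pos: [0.5213, -0.2272, 0.2514]
tcp_rot: [0.0, 0.694, 0.72, 0.0]
contact_force: [0.4, -0.1, -1.2]
width: 0.0234
finger_force: 58.8
```

```bash
cat > look.py <<'E'
from h import *
import sys
im,d=snap("top"); W=cloud("top",d); Q=pr(W); z=W[...,2]
s=env.get_state(); print("t",s["t"],"tcp",pr(s["tcp_pos"]),s["tcp_pos"],"F",np.round(s["contact_force"],2),np.round(s["torque"],2))
face=pr(s["tcp_pos"])[0]+.1775
print("face",face)
m=(d>0)&(z>.06)&(z<.085)&(Q[...,0]>face-.003)&(Q[...,0]<-.048)&(Q[...,1]<.048)&(Q[...,1]>-.03)
print(m.sum(),np.percentile(Q[m],[2,50,98],axis=0) if m.sum()>5 else "")
m=(d>0)&(z>.055)&(z<.08)&(Q[...,0]>face-.1)&(Q[...,0]<min(face-.02,-.06))&(abs(Q[...,1])<.01); print("shank top z",np.polyfit(Q[m][:,0],z[m],1)[0],np.median(z[m]),"y",np.median(Q[m][:,1]))
if len(sys.argv)>1: cv2.imwrite(sys.argv[1],cv2.resize(im[210:310,235:435],None,fx=4,fy=4,interpolation=cv2.INTER_CUBIC))
E
python3 look.py pics/t4.png
```

```text
t 9.2667 tcp [-2.87314370e-01 -5.58009527e-05] [ 0.52133346 -0.22642849  0.25136185] F [-0.36  0.03 -1.89] [-0.02  0.01 -0.04]
face -0.109814369535495
332 [[-0.11231479 -0.02584109]
 [-0.09899614  0.00990558]
 [-0.05551295  0.04767488]]
shank top z 0.004602337390446665 0.06732603704863718 y 0.0006869465086159198
```

View pics/t4.png

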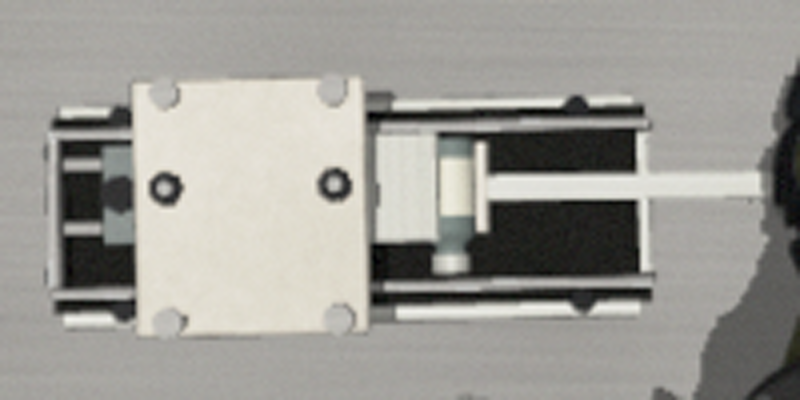

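The vial (455,200) is square at the nose of the pad with the blade right behind it. Continuing slowly.

play_rows:
  rows:
    - {"wx": 0,"wy": 0,"wz": 0,"tx": 0.003,"ty": 0,"tz": 0,"jaw": 5}
    - {"wx": 0,"wy": 0,"wz": 0,"tx": 0.006,"ty": 0,"tz": 0,"jaw": 5}
    - {"wx": 0,"wy": 0,"wz": 0,"tx": 0.009,"ty": 0,"tz": 0,"jaw": 5}
    - {"wx": 0,"wy": 0,"wz": 0,"tx": 0.012,"ty": 0,"tz": 0,"jaw": 5}
    - {"wx": 0,"wy": 0,"wz": 0,"tx": 0.015,"ty": 0,"tz": 0,"jaw": 5}
    - {"wx": 0,"wy": 0,"wz": 0,"tx": 0.018,"ty": 0,"tz": 0,"jaw": 5}
    - {"wx": 0,"wy": 0,"wz": 0,"tx": 0.021,"ty": 0,"tz": 0,"jaw": 5}
    - {"wx": 0,"wy": 0,"wz": 0,"tx": 0.024,"ty": 0,"tz": 0,"jaw": 5}
    - {"wx": 0,"wy": 0,"wz": 0,"tx": 0.027,"ty": 0,"tz": 0,"jaw": 5}
    - {"wx": 0,"wy": 0,"wz": 0,"tx": 0.03,"ty": 0,"tz": 0,"jaw": 5}
    - {"wx": 0,"wy": 0,"wz": 0,"tx": 0.033,"ty": 0,"tz": 0,"jaw": 5}
    - {"wx": 0,"wy": 0,"wz": 0,"tx": 0.036,"ty": 0,"tz": 0,"jaw": 5}
    - {"wx": 0,"wy": 0,"wz": 0,"tx": 0.039,"ty": 0,"tz": 0,"jaw": 5}
    - {"wx": 0,"wy": 0,"wz": 0,"tx": 0.042,"ty": 0,"tz": 0,"jaw": 5}
    - {"wx": 0,"wy": 0,"wz": 0,"tx": 0.045,"ty": 0,"tz": 0,"jaw": 5}

```text
t: 10.52
tcp_pos: [0.52, -0.1921, 0.2516]
tcp_rot: [0.001, 0.695, 0.719, -0.0]
contact_force: [0.5, -3.5, -0.2]
width: 0.0233
finger_force: 58.9
```

play_rows:
  rows:
    - {"wx": 0,"wy": 0,"wz": 0,"tx": 0.003,"ty": 0,"tz": 0,"jaw": 5}
    - {"wx": 0,"wy": 0,"wz": 0,"tx": 0.006,"ty": 0,"tz": 0,"jaw": 5}
    - {"wx": 0,"wy": 0,"wz": 0,"tx": 0.009,"ty": 0,"tz": 0,"jaw": 5}
    - {"wx": 0,"wy": 0,"wz": 0,"tx": 0.012,"ty": 0,"tz": 0,"jaw": 5}
    - {"wx": 0,"wy": 0,"wz": 0,"tx": 0.015,"ty": 0,"tz": 0,"jaw": 5}
    - {"wx": 0,"wy": 0,"wz": 0,"tx": 0.018,"ty": 0,"tz": 0,"jaw": 5}
    - {"wx": 0,"wy": 0,"wz": 0,"tx": 0.021,"ty": 0,"tz": 0,"jaw": 5}
    - {"wx": 0,"wy": 0,"wz": 0,"tx": 0.024,"ty": 0,"tz": 0,"jaw": 5}
    - {"wx": 0,"wy": 0,"wz": 0,"tx": 0.027,"ty": 0,"tz": 0,"jaw": 5}
    - {"wx": 0,"wy": 0,"wz": 0,"tx": 0.03,"ty": 0,"tz": 0,"jaw": 5}

```text
t: 11.35
tcp_pos: [0.5191, -0.1673, 0.2514]
tcp_rot: [-0.0, 0.694, 0.72, -0.0]
contact_force: [-0.0, -3.4, -0.5]
width: 0.0233
finger_force: 58.9
```

```bash
python3 look.py
```

```text
t 11.4 tcp [-2.27611056e-01  2.38844886e-05] [ 0.51911815 -0.16676624  0.25134679] F [-0.49 -1.58 -1.04] [-0.57 -0.05 -0.06]
face -0.05011105644254382
0 
shank top z 0.0029158875141991674 0.06752706279893136 y 0.001224603628192087
```

play_rows:
  rows:
    - {"wx": 0,"wy": 0,"wz": 0,"tx": 0.003,"ty": 0,"tz": 0,"jaw": 5}
    - {"wx": 0,"wy": 0,"wz": 0,"tx": 0.006,"ty": 0,"tz": 0,"jaw": 5}
    - {"wx": 0,"wy": 0,"wz": 0,"tx": 0.01,"ty": 0,"tz": 0,"jaw": 5}
    - {"wx": 0,"wy": 0,"wz": 0,"tx": 0.0135,"ty": 0,"tz": 0,"jaw": 5}
    - {"wx": 0,"wy": 0,"wz": 0,"tx": 0.017,"ty": 0,"tz": 0,"jaw": 5}
    - {"wx": 0,"wy": 0,"wz": 0,"tx": 0.0205,"ty": 0,"tz": 0,"jaw": 5}
    - {"wx": 0,"wy": 0,"wz": 0,"tx": 0.024,"ty": 0,"tz": 0,"jaw": 5}
    - {"wx": 0,"wy": 0,"wz": 0,"tx": 0.0275,"ty": 0,"tz": 0,"jaw": 5}
    - {"wx": 0,"wy": 0,"wz": 0,"tx": 0.031,"ty": 0,"tz": 0,"jaw": 5}
    - {"wx": 0,"wy": 0,"wz": 0,"tx": 0.0345,"ty": 0,"tz": 0,"jaw": 5}
    - {"wx": 0,"wy": 0,"wz": 0,"tx": 0.038,"ty": 0,"tz": 0,"jaw": 5}
    - {"wx": 0,"wy": 0,"wz": 0,"tx": 0.0415,"ty": 0,"tz": 0,"jaw": 5}
    - {"wx": 0,"wy": 0,"wz": 0,"tx": 0.045,"ty": 0,"tz": 0,"jaw": 5}
    - {"wx": 0,"wy": 0,"wz": 0,"tx": 0.0485,"ty": 0,"tz": 0,"jaw": 5}
    - {"wx": 0,"wy": 0,"wz": 0,"tx": 0.052,"ty": 0,"tz": 0,"jaw": 5}
    - {"wx": 0,"wy": 0,"wz": 0,"tx": 0.0555,"ty": 0,"tz": 0,"jaw": 5}
    - {"wx": 0,"wy": 0,"wz": 0,"tx": 0.059,"ty": 0,"tz": 0,"jaw": 5}
    - {"wx": 0,"wy": 0,"wz": 0,"tx": 0.062,"ty": 0,"tz": 0,"jaw": 5}
    - {"wx": 0,"wy": 0,"wz": 0,"tx": 0.065,"ty": 0,"tz": 0,"jaw": 5}
    - {"wx": 0,"wy": 0,"wz": 0,"tx": 0.067,"ty": 0,"tz": 0,"jaw": 5}

```text
t: 13.07
tcp_pos: [0.5172, -0.1136, 0.2514]
tcp_rot: [-0.0, 0.694, 0.72, 0.0]
contact_force: [0.9, -3.1, 0.3]
width: 0.0233
finger_force: 58.9
```

```bash
python3 look.py
```

```text
t 13.1167 tcp [-1.74183957e-01  2.28176250e-05] [ 0.51720804 -0.11337329  0.25135965] F [ 0.36 -1.74 -0.77] [-0.45 -0.03 -0.02]
face 0.003316042652979828
0 
shank top z 1.8473447950935893 0.06817957023641455 y 0.001665017518726982
```

```bash
python3 - <<'E'
from h import *
for n in("top","scene"):
    im,d=snap(n); W=cloud(n,d); Q=pr(W); z=W[...,2]
    m=(d>0)&(Q[...,0]>.06)&(Q[...,0]<.118)&(abs(Q[...,1])<.03)&(z>.07)&(z<.1)
    P=np.c_[Q[m],z[m]]; print(n,m.sum()); print(np.round(np.percentile(P,[3,50,97],axis=0),4))
    dark=m&(im.max(-1)<80)&(z>.076); P=np.c_[Q[dark],z[dark]]; print("dark",dark.sum(),np.round(np.percentile(P,[2,50,98],axis=0),4))
    for a in np.arange(-.016,.017,.004):
        k=dark&(abs(Q[...,1]-a)<.002)
        if k.sum(): print(round(a,3),k.sum(),np.round([Q[k][:,0].min(),Q[k][:,0].max()],4))
    r=[x for x in finder.masks_of(n,"end_stop")][:1]
    for x in r: P=W[x["region"]&(d>0)]; print("mask",np.percentile(np.c_[pr(P),P[:,2]],[3,97],axis=0).round(4))
E
```

```text
top 180
[[ 0.0824 -0.0255  0.0706]
 [ 0.0899 -0.0003  0.0758]
 [ 0.0986  0.026   0.0899]]
dark 59 [[ 0.0819 -0.0094  0.0778]
 [ 0.0888 -0.0004  0.0872]
 [ 0.0979  0.0086  0.0913]]
-0.012 1 [0.0984 0.0984]
-0.008 8 [0.0828 0.093 ]
-0.004 16 [0.0821 0.0975]
0.0 14 [0.0818 0.098 ]
0.004 10 [0.0818 0.0975]
0.008 10 [0.0822 0.0957]
mask [[ 0.0829 -0.0258  0.0538]
 [ 0.1282  0.0474  0.0893]]
scene 67
[[ 0.0711 -0.0291  0.0711]
 [ 0.0863 -0.0144  0.0765]
 [ 0.0954 -0.0024  0.0944]]
dark 14 [[ 0.0812 -0.012   0.0782]
 [ 0.0874 -0.0087  0.0848]
 [ 0.093  -0.005   0.0904]]
-0.012 5 [0.0827 0.0889]
-0.008 8 [0.0811 0.0931]
-0.004 1 [0.0887 0.0887]
mask [[-0.2047 -0.0589  0.0144]
 [ 0.1183  0.0594  0.1395]]
```

play_rows:
  rows:
    - {"wx": 0,"wy": 0,"wz": 0,"tx": 0.002,"ty": 0,"tz": 0,"jaw": 5}
    - {"wx": 0,"wy": 0,"wz": 0,"tx": 0.004,"ty": 0,"tz": 0,"jaw": 5}
    - {"wx": 0,"wy": 0,"wz": 0,"tx": 0.006,"ty": 0,"tz": 0,"jaw": 5}
    - {"wx": 0,"wy": 0,"wz": 0,"tx": 0.008,"ty": 0,"tz": 0,"jaw": 5}
    - {"wx": 0,"wy": 0,"wz": 0,"tx": 0.01,"ty": 0,"tz": 0,"jaw": 5}
    - {"wx": 0,"wy": 0,"wz": 0,"tx": 0.012,"ty": 0,"tz": 0,"jaw": 5}
    - {"wx": 0,"wy": 0,"wz": 0,"tx": 0.014,"ty": 0,"tz": 0,"jaw": 5}
    - {"wx": 0,"wy": 0,"wz": 0,"tx": 0.0155,"ty": 0,"tz": 0,"jaw": 5}
    - {"wx": 0,"wy": 0,"wz": 0,"tx": 0.0165,"ty": 0,"tz": 0,"jaw": 5}
    - {"wx": 0,"wy": 0,"wz": 0,"tx": 0.017,"ty": 0,"tz": 0,"jaw": 5}

```text
t: 14.15
tcp_pos: [0.5168, -0.1002, 0.2514]
tcp_rot: [0.0, 0.694, 0.72, 0.0]
contact_force: [-0.4, -2.8, -0.6]
width: 0.0237
finger_force: 58.9
```

play_rows:
  rows:
    - {"wx": 0,"wy": 0,"wz": 0,"tx": 0.0008,"ty": 0,"tz": 0,"jaw": 5}
    - {"wx": 0,"wy": 0,"wz": 0,"tx": 0.0016,"ty": 0,"tz": 0,"jaw": 5}

```text
t: 14.32
tcp_pos: [0.5166, -0.0991, 0.2514]
tcp_rot: [-0.0, 0.694, 0.72, -0.0]
contact_force: [1.1, -2.9, -0.4]
width: 0.0236
finger_force: 58.9
```

play_rows:
  rows:
    - {"wx": 0,"wy": 0,"wz": 0,"tx": 0.0008,"ty": 0,"tz": 0,"jaw": 5}
    - {"wx": 0,"wy": 0,"wz": 0,"tx": 0.0016,"ty": 0,"tz": 0,"jaw": 5}

```text
t: 14.48
tcp_pos: [0.5166, -0.0978, 0.2514]
tcp_rot: [-0.0, 0.694, 0.72, -0.0]
contact_force: [0.3, -3.0, -0.2]
width: 0.0231
finger_force: 58.9
```

play_rows:
  rows:
    - {"wx": 0,"wy": 0,"wz": 0,"tx": 0.0008,"ty": 0,"tz": 0,"jaw": 5}
    - {"wx": 0,"wy": 0,"wz": 0,"tx": 0.0016,"ty": 0,"tz": 0,"jaw": 5}

```text
t: 14.65
tcp_pos: [0.5166, -0.0965, 0.2514]
tcp_rot: [0.0, 0.694, 0.72, 0.0]
contact_force: [0.0, -3.2, -0.9]
width: 0.0232
finger_force: 58.9
```

play_rows:
  rows:
    - {"wx": 0,"wy": 0,"wz": 0,"tx": 0.0008,"ty": 0,"tz": 0,"jaw": 5}
    - {"wx": 0,"wy": 0,"wz": 0,"tx": 0.0016,"ty": 0,"tz": 0,"jaw": 5}

```text
t: 14.82
tcp_pos: [0.5165, -0.0952, 0.2514]
tcp_rot: [-0.0, 0.694, 0.72, -0.0]
contact_force: [-0.2, -2.1, 0.3]
width: 0.0231
finger_force: 58.9
```

play_rows:
  rows:
    - {"wx": 0,"wy": 0,"wz": 0,"tx": 0.0008,"ty": 0,"tz": 0,"jaw": 5}
    - {"wx": 0,"wy": 0,"wz": 0,"tx": 0.0016,"ty": 0,"tz": 0,"jaw": 5}

```text
t: 14.98
tcp_pos: [0.5165, -0.094, 0.2514]
tcp_rot: [-0.0, 0.694, 0.72, -0.0]
contact_force: [0.3, -2.3, -0.5]
width: 0.0235
finger_force: 58.9
```

play_rows:
  rows:
    - {"wx": 0,"wy": 0,"wz": 0,"tx": 0.0008,"ty": 0,"tz": 0,"jaw": 5}
    - {"wx": 0,"wy": 0,"wz": 0,"tx": 0.0014,"ty": 0,"tz": 0,"jaw": 5}

```text
t: 15.15
tcp_pos: [0.5164, -0.0928, 0.2514]
tcp_rot: [-0.0, 0.694, 0.72, -0.0]
contact_force: [0.7, -3.4, 0.2]
width: 0.0233
finger_force: 58.9
```

play_rows:
  rows:
    - {"wx": 0,"wy": 0,"wz": 0,"tx": 0.0008,"ty": 0,"tz": 0,"jaw": 5}
    - {"wx": 0,"wy": 0,"wz": 0,"tx": 0.0014,"ty": 0,"tz": 0,"jaw": 5}

```text
t: 15.32
tcp_pos: [0.5164, -0.0917, 0.2514]
tcp_rot: [-0.0, 0.694, 0.72, -0.0]
contact_force: [0.1, -2.2, 0.2]
width: 0.0234
finger_force: 58.9
```

play_rows:
  rows:
    - {"wx": 0,"wy": 0,"wz": 0,"tx": 0.0008,"ty": 0,"tz": 0,"jaw": 5}
    - {"wx": 0,"wy": 0,"wz": 0,"tx": 0.0014,"ty": 0,"tz": 0,"jaw": 5}

```text
t: 15.48
tcp_pos: [0.5164, -0.0909, 0.2515]
tcp_rot: [0.0, 0.694, 0.72, -0.0]
contact_force: [0.3, -4.9, 0.1]
width: 0.0231
finger_force: 58.9
```

play_rows:
  rows:
    - {"wx": 0,"wy": 0,"wz": 0,"tx": 0.0004,"ty": 0,"tz": 0,"jaw": 5}
    - {"wx": 0,"wy": 0,"wz": 0,"tx": 0.0004,"ty": 0,"tz": 0,"jaw": 5}

```text
t: 15.65
tcp_pos: [0.5164, -0.0908, 0.2515]
tcp_rot: [0.0, 0.695, 0.719, -0.0]
contact_force: [-0.2, -5.9, 1.3]
width: 0.0233
finger_force: 58.9
```

play_rows:
  rows:
    - {"wx": 0,"wy": 0,"wz": 0,"tx": 0.0006,"ty": 0,"tz": 0,"jaw": 5}
    - {"wx": 0,"wy": 0,"wz": 0,"tx": 0.0006,"ty": 0,"tz": 0,"jaw": 5}

```text
t: 15.82
tcp_pos: [0.5164, -0.0905, 0.2515]
tcp_rot: [0.0, 0.695, 0.719, -0.0]
contact_force: [0.1, -5.3, -0.4]
width: 0.0231
finger_force: 59.0
```

```bash
python3 - <<'E'
from h import *
for i in range(6):
    snap("top"); s=env.get_state(); print(s["t"],np.round(s["contact_force"],2),s["tcp_pos"].round(4))
E
```

```text
15.8667 [ 0.24 -5.71 -0.12] [ 0.5164 -0.0905  0.2515]
15.9167 [-0.61 -5.56  1.05] [ 0.5164 -0.0905  0.2515]
15.9667 [ 0.77 -5.47 -0.26] [ 0.5164 -0.0905  0.2515]
16.0167 [ 0.06 -5.13 -0.43] [ 0.5164 -0.0905  0.2515]
16.0667 [ 0.28 -5.66  0.42] [ 0.5164 -0.0905  0.2515]
16.1167 [-0.26 -5.69  1.03] [ 0.5164 -0.0905  0.2516]
```

play_rows:
  rows:
    - {"wx": 0,"wy": 0,"wz": 0,"tx": 0.0005,"ty": 0,"tz": 0,"jaw": 5}
    - {"wx": 0,"wy": 0,"wz": 0,"tx": 0.0009,"ty": 0,"tz": 0,"jaw": 5}
    - {"wx": 0,"wy": 0,"wz": 0,"tx": 0.0009,"ty": 0,"tz": 0,"jaw": 5}

```text
t: 16.37
tcp_pos: [0.5164, -0.0902, 0.2516]
tcp_rot: [0.001, 0.695, 0.719, -0.0]
contact_force: [0.3, -6.2, 0.4]
width: 0.0232
finger_force: 59.0
```

```bash
python3 - <<'E'
from h import *
for i in range(6):
    snap("top"); s=env.get_state(); print(s["t"],np.round(s["contact_force"],2),s["tcp_pos"].round(4))
E
```

```text
16.4167 [ 0.05 -5.94 -0.04] [ 0.5164 -0.0902  0.2516]
16.4667 [ 0.99 -6.75  0.3 ] [ 0.5164 -0.0902  0.2516]
16.5167 [-0.26 -7.68  1.11] [ 0.5164 -0.0902  0.2516]
16.5667 [ 0.05 -6.79 -0.4 ] [ 0.5164 -0.0902  0.2516]
16.6167 [ 0.6  -7.29  0.2 ] [ 0.5164 -0.0902  0.2516]
16.6667 [-1.32 -7.24  0.89] [ 0.5163 -0.0902  0.2516]
```

play_rows:
  rows:
    - {"wx": 0,"wy": 0,"wz": 0,"tx": 0.0005,"ty": 0,"tz": 0,"jaw": 5}
    - {"wx": 0,"wy": 0,"wz": 0,"tx": 0.0009,"ty": 0,"tz": 0,"jaw": 5}
    - {"wx": 0,"wy": 0,"wz": 0,"tx": 0.0009,"ty": 0,"tz": 0,"jaw": 5}
    - {"wx": 0,"wy": 0,"wz": 0,"tx": 0.0009,"ty": 0,"tz": 0,"jaw": 5}

```text
t: 17.0
tcp_pos: [0.5163, -0.0898, 0.2517]
tcp_rot: [0.001, 0.695, 0.719, -0.0]
contact_force: [0.3, -8.3, 0.4]
width: 0.0231
finger_force: 59.0
```

```bash
python3 - <<'E'
from h import *
for i in range(12):
    snap("top"); s=env.get_state(); print(s["t"],np.round(s["contact_force"],2),s["tcp_pos"].round(4))
E
```

```text
17.05 [ 0.13 -6.98  0.67] [ 0.5163 -0.0898  0.2517]
17.1 [-0.19 -8.09  0.42] [ 0.5163 -0.0898  0.2517]
17.15 [-0.2  -7.34  0.89] [ 0.5163 -0.0899  0.2517]
17.2 [ 0.26 -7.91  0.12] [ 0.5164 -0.0898  0.2517]
17.25 [ 0.5  -8.06  0.47] [ 0.5164 -0.0899  0.2517]
17.3 [ 0.05 -8.93  0.64] [ 0.5164 -0.0898  0.2517]
17.35 [ 0.01 -7.6   1.  ] [ 0.5163 -0.0898  0.2517]
17.4 [ 1.03 -7.7   0.97] [ 0.5164 -0.0898  0.2517]
17.45 [-0.84 -8.12  0.62] [ 0.5163 -0.0898  0.2517]
17.5 [-0.32 -8.23  1.1 ] [ 0.5163 -0.0898  0.2517]
17.55 [-0.12 -7.86  1.87] [ 0.5163 -0.0898  0.2517]
17.6 [ 0.23 -7.76 -0.24] [ 0.5164 -0.0898  0.2517]
```

The press holds about 8 N at the expected bar position. Withdrawing gently.

play_rows:
  rows:
    - {"wx": 0,"wy": 0,"wz": 0,"tx": -0.001,"ty": 0,"tz": 0,"jaw": 5}
    - {"wx": 0,"wy": 0,"wz": 0,"tx": -0.002,"ty": 0,"tz": 0,"jaw": 5}
    - {"wx": 0,"wy": 0,"wz": 0,"tx": -0.003,"ty": 0,"tz": 0,"jaw": 5}
    - {"wx": 0,"wy": 0,"wz": 0,"tx": -0.004,"ty": 0,"tz": 0,"jaw": 5}
    - {"wx": 0,"wy": 0,"wz": 0,"tx": -0.006,"ty": 0,"tz": 0,"jaw": 5}
    - {"wx": 0,"wy": 0,"wz": 0,"tx": -0.01,"ty": 0,"tz": 0,"jaw": 5}
    - {"wx": 0,"wy": 0,"wz": 0,"tx": -0.02,"ty": 0,"tz": 0,"jaw": 5}
    - {"wx": 0,"wy": 0,"wz": 0,"tx": -0.035,"ty": 0,"tz": 0,"jaw": 5}
    - {"wx": 0,"wy": 0,"wz": 0,"tx": -0.055,"ty": 0,"tz": 0,"jaw": 5}
    - {"wx": 0,"wy": 0,"wz": 0,"tx": -0.075,"ty": 0,"tz": 0,"jaw": 5}
    - {"wx": 0,"wy": 0,"wz": 0,"tx": -0.095,"ty": 0,"tz": 0,"jaw": 5}
    - {"wx": 0,"wy": 0,"wz": 0,"tx": -0.115,"ty": 0,"tz": 0,"jaw": 5}
    - {"wx": 0,"wy": 0,"wz": 0,"tx": -0.135,"ty": 0,"tz": 0,"jaw": 5}
    - {"wx": 0,"wy": 0,"wz": 0,"tx": -0.155,"ty": 0,"tz": 0,"jaw": 5}
    - {"wx": 0,"wy": 0,"wz": 0,"tx": -0.175,"ty": 0,"tz": 0,"jaw": 5}
    - {"wx": 0,"wy": 0,"wz": 0,"tx": -0.192,"ty": 0,"tz": 0,"jaw": 5}
    - {"wx": 0,"wy": 0,"wz": 0,"tx": -0.203,"ty": 0,"tz": 0,"jaw": 5}
    - {"wx": 0,"wy": 0,"wz": 0,"tx": -0.21,"ty": 0,"tz": 0,"jaw": 5}
    - {"wx": 0,"wy": 0,"wz": 0,"tx": -0.21,"ty": 0,"tz": 0,"jaw": 5}

```text
t: 19.18
tcp_pos: [0.522, -0.2578, 0.2514]
tcp_rot: [0.0, 0.695, 0.719, -0.0]
contact_force: [0.3, -0.7, -0.0]
width: 0.0234
finger_force: 58.8
```

```bash
python3 - <<'E'
from h import *
s=env.get_state(); print(s["tcp_pos"],pr(s["tcp_pos"]))
n="scene"; im,d=snap(n); W=cloud(n,d)
x0,y0=np.round(proj(n,[.47,.10,.07])[0]).astype(int); print(x0,y0)
cv2.imwrite("pics/s5.png",cv2.resize(im[y0-60:y0+60,x0-80:x0+80],None,fx=5,fy=5,interpolation=cv2.INTER_CUBIC))
for v in(.035,.04,.045): 
    for yy in(-.027,.027): X=O+v*XP+yy*YP; print(v,yy,(proj(n,[*X,.065])[0]-[x0-80,y0-60])*5)
rel([.5237,-.294,.40],2.05)
E
```

```text
[ 0.5219862  -0.25780232  0.25138158] [-0.31869147  0.00041417]
335 226
0.035 -0.027 [420.45931878 376.4172587 ]
0.035 0.027 [393.74727423 322.99573695]
0.04 -0.027 [429.43580158 375.30064693]
0.04 0.027 [402.45494011 321.9567931 ]
0.045 -0.027 [438.39783613 374.18583242]
0.045 0.027 [411.14904229 320.9194676 ]
t 19.23 q7 0.65 tcp [ 0.5221 -0.2566  0.2513] shift [-0.0467  0.0003 -0.1859] turn [-0.     -0.     -0.0001]
```

View pics/s5.png

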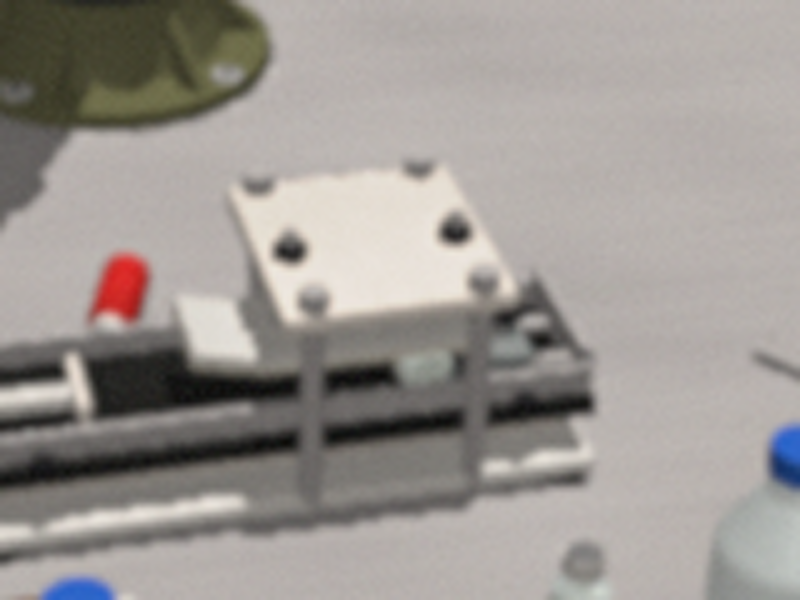

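The vial's end shows at (425,368), press x ≈ 0.038, where it was left at the bar. Lifting out and going back to the rest.

play_rows:
  rows:
    - {"wx": 0,"wy": 0,"wz": 0,"tx": 0,"ty": 0,"tz": -0.015,"jaw": 5}
    - {"wx": 0,"wy": 0,"wz": 0,"tx": 0,"ty": 0,"tz": -0.045,"jaw": 5}
    - {"wx": 0,"wy": 0,"wz": 0,"tx": 0,"ty": 0,"tz": -0.085,"jaw": 5}
    - {"wx": 0,"wy": 0,"wz": 0,"tx": 0,"ty": 0,"tz": -0.125,"jaw": 5}
    - {"wx": 0,"wy": 0,"wz": 0,"tx": 0,"ty": 0,"tz": -0.16,"jaw": 5}
    - {"wx": 0,"wy": 0,"wz": 0,"tx": 0,"ty": 0,"tz": -0.18,"jaw": 5}
    - {"wx": 0,"wy": 0,"wz": 0,"tx": 0,"ty": 0,"tz": -0.187,"jaw": 5}
    - {"wx": 0,"wy": 0,"wz": 0,"tx": 0,"ty": 0,"tz": -0.187,"jaw": 5}

```text
t: 19.9
tcp_pos: [0.5226, -0.2555, 0.4022]
tcp_rot: [0.001, 0.694, 0.72, 0.001]
contact_force: [0.2, 0.1, -0.9]
width: 0.0234
finger_force: 59.0
```

```bash
python3 - <<'E'
from h import *
rel([.4526,.3502,.40],-52.8)
E
```

```text
t 19.9 q7 0.59 tcp [ 0.5226 -0.2555  0.4022] shift [ 0.7598 -0.0592  0.0023] turn [ 4.000e-04 -1.000e-04  1.526e-01]
```

play_rows:
  rows:
    - {"wx": 0,"wy": 0,"wz": 0.002,"tx": 0.008,"ty": -0.001,"tz": 0,"jaw": 5}
    - {"wx": 0,"wy": 0,"wz": 0.006,"tx": 0.03,"ty": -0.002,"tz": 0,"jaw": 5}
    - {"wx": 0,"wy": 0,"wz": 0.012,"tx": 0.061,"ty": -0.005,"tz": 0,"jaw": 5}
    - {"wx": 0,"wy": 0,"wz": 0.02,"tx": 0.099,"ty": -0.008,"tz": 0,"jaw": 5}
    - {"wx": 0,"wy": 0,"wz": 0.029,"tx": 0.144,"ty": -0.011,"tz": 0,"jaw": 5}
    - {"wx": 0,"wy": 0,"wz": 0.038,"tx": 0.19,"ty": -0.015,"tz": 0,"jaw": 5}
    - {"wx": 0,"wy": 0,"wz": 0.047,"tx": 0.236,"ty": -0.018,"tz": 0,"jaw": 5}
    - {"wx": 0,"wy": 0,"wz": 0.056,"tx": 0.281,"ty": -0.022,"tz": 0,"jaw": 5}
    - {"wx": 0,"wy": 0,"wz": 0.066,"tx": 0.327,"ty": -0.025,"tz": 0,"jaw": 5}
    - {"wx": 0,"wy": 0,"wz": 0.075,"tx": 0.372,"ty": -0.029,"tz": 0,"jaw": 5}
    - {"wx": 0,"wy": 0,"wz": 0.084,"tx": 0.418,"ty": -0.033,"tz": 0,"jaw": 5}
    - {"wx": 0,"wy": 0,"wz": 0.093,"tx": 0.464,"ty": -0.036,"tz": 0,"jaw": 5}
    - {"wx": 0,"wy": 0,"wz": 0.102,"tx": 0.509,"ty": -0.04,"tz": 0,"jaw": 5}
    - {"wx": 0,"wy": 0,"wz": 0.111,"tx": 0.555,"ty": -0.043,"tz": 0,"jaw": 5}
    - {"wx": 0,"wy": 0,"wz": 0.121,"tx": 0.6,"ty": -0.047,"tz": 0,"jaw": 5}
    - {"wx": 0,"wy": 0,"wz": 0.13,"tx": 0.646,"ty": -0.05,"tz": 0,"jaw": 5}
    - {"wx": 0,"wy": 0,"wz": 0.139,"tx": 0.69,"ty": -0.054,"tz": 0,"jaw": 5}
    - {"wx": 0,"wy": 0,"wz": 0.145,"tx": 0.722,"ty": -0.056,"tz": 0,"jaw": 5}
    - {"wx": 0,"wy": 0,"wz": 0.15,"tx": 0.745,"ty": -0.058,"tz": 0.001,"jaw": 5}
    - {"wx": 0,"wy": 0,"wz": 0.1526,"tx": 0.76,"ty": -0.059,"tz": 0.002,"jaw": 5}

```text
t: 21.57
tcp_pos: [0.4512, 0.3529, 0.3968]
tcp_rot: [0.0, 0.948, 0.319, -0.002]
contact_force: [1.1, -0.4, -1.4]
width: 0.0233
finger_force: 58.9
```

play_rows:
  rows:
    - {"wx": 0,"wy": 0,"wz": 0,"tx": 0,"ty": 0,"tz": 0,"jaw": 5}
    - {"wx": 0,"wy": 0,"wz": 0,"tx": 0,"ty": 0,"tz": 0,"jaw": 5}
    - {"wx": 0,"wy": 0,"wz": 0,"tx": 0,"ty": 0,"tz": 0,"jaw": 5}
    - {"wx": 0,"wy": 0,"wz": 0,"tx": 0,"ty": 0,"tz": 0,"jaw": 5}

```text
t: 21.9
tcp_pos: [0.4537, 0.3481, 0.3991]
tcp_rot: [0.0, 0.948, 0.317, -0.0]
contact_force: [1.1, 0.1, -0.4]
width: 0.0231
finger_force: 58.9
```

```bash
python3 - <<'E'
from h import *
n="top"; u=np.array([np.cos(np.radians(37.2)),np.sin(np.radians(37.2))]); v=np.array([-u[1],u[0]])
im,dn=snap(n)
for nm,d in(("before",np.load("top1.npy")),("now",dn)):
    W=cloud(n,d); D=W[...,:2]-[.4526,.3503]; s=D@u; c=D@v; z=W[...,2]
    m=(d>0)&(s>.04)&(s<.15)&(abs(c)<.012)&(z>.19)&(z<.24); b=(d>0)&(s>.155)&(s<.2)&(abs(c)<.035)&(z>.19)&(z<.24)
    print(nm,"z",np.polyfit(s[m],z[m],1).round(4),np.median(z[m]).round(4),"c",np.polyfit(s[m],c[m],1).round(4),"face",np.percentile(s[b],98).round(4))
rel([.4526,.3503,.2262],-52.8)
E
```

```text
before z [2.000e-04 2.151e-01] 0.2151 c [-0.0037  0.0003] face 0.1736
now z [-0.0081  0.2147] 0.2141 c [ 0.0013 -0.0029] face 0.1743
t 21.95 q7 -1.43 tcp [0.4537 0.3483 0.3993] shift [ 0.0005 -0.0029  0.2164] turn [ 0.      0.0001 -0.0005]
```

play_rows:
  rows:
    - {"wx": 0,"wy": 0,"wz": 0,"tx": 0.0005,"ty": -0.003,"tz": 0.02,"jaw": 5}
    - {"wx": 0,"wy": 0,"wz": 0,"tx": 0.0005,"ty": -0.003,"tz": 0.05,"jaw": 5}
    - {"wx": 0,"wy": 0,"wz": 0,"tx": 0.0005,"ty": -0.003,"tz": 0.09,"jaw": 5}
    - {"wx": 0,"wy": 0,"wz": 0,"tx": 0.0005,"ty": -0.003,"tz": 0.13,"jaw": 5}
    - {"wx": 0,"wy": 0,"wz": 0,"tx": 0.0005,"ty": -0.003,"tz": 0.16,"jaw": 5}
    - {"wx": 0,"wy": 0,"wz": 0,"tx": 0.0005,"ty": -0.003,"tz": 0.18,"jaw": 5}
    - {"wx": 0,"wy": 0,"wz": 0,"tx": 0.0005,"ty": -0.003,"tz": 0.19,"jaw": 5}
    - {"wx": 0,"wy": 0,"wz": 0,"tx": 0.0005,"ty": -0.003,"tz": 0.19,"jaw": 5}
    - {"wx": 0,"wy": 0,"wz": 0,"tx": 0.0005,"ty": -0.003,"tz": 0.19,"jaw": 5}

```text
t: 22.7
tcp_pos: [0.4528, 0.3514, 0.248]
tcp_rot: [0.0, 0.948, 0.318, 0.0]
contact_force: [0.0, 0.0, 0.0]
width: 0.0233
finger_force: 59.0
```

```bash
python3 - <<'E'
from h import *
n="top"; u=np.array([np.cos(np.radians(37.2)),np.sin(np.radians(37.2))]); v=np.array([-u[1],u[0]])
im,d=snap(n)
W=cloud(n,d); D=W[...,:2]-[.4526,.3503]; s=D@u; c=D@v; z=W[...,2]
m=(d>0)&(s>.06)&(s<.13)&(abs(c)<.012)&(z>.052)&(z<.09); print("z",np.polyfit(s[m],z[m],1).round(4),np.median(z[m]).round(4),"c",np.polyfit(s[m],c[m],1).round(4))
rel([.4526,.3503,.2262],-52.8)
E
```

```text
z [0.0034 0.063 ] 0.0636 c [-0.0123  0.0019]
t 22.75 q7 -1.35 tcp [0.4529 0.3516 0.2485] shift [-0.0014  0.0011  0.0279] turn [ 0.     -0.0003 -0.0004]
```

play_rows:
  rows:
    - {"wx": 0,"wy": 0,"wz": 0,"tx": -0.001,"ty": 0.001,"tz": 0.005,"jaw": 5}
    - {"wx": 0,"wy": 0,"wz": 0,"tx": -0.001,"ty": 0.001,"tz": 0.012,"jaw": 5}
    - {"wx": 0,"wy": 0,"wz": 0,"tx": -0.001,"ty": 0.001,"tz": 0.018,"jaw": 5}
    - {"wx": 0,"wy": 0,"wz": 0,"tx": -0.001,"ty": 0.001,"tz": 0.022,"jaw": 5}
    - {"wx": 0,"wy": 0,"wz": 0,"tx": -0.001,"ty": 0.001,"tz": 0.025,"jaw": 5}
    - {"wx": 0,"wy": 0,"wz": 0,"tx": -0.001,"ty": 0.001,"tz": 0.0265,"jaw": 5}
    - {"wx": 0,"wy": 0,"wz": 0,"tx": -0.001,"ty": 0.001,"tz": 0.0265,"jaw": 5}
    - {"wx": 0,"wy": 0,"wz": 0,"tx": -0.001,"ty": 0.001,"tz": 0.0265,"jaw": 5}

```text
t: 23.42
tcp_pos: [0.4522, 0.3507, 0.2264]
tcp_rot: [-0.0, 0.948, 0.318, 0.0]
contact_force: [-1.7, -0.3, 2.3]
width: 0.0232
finger_force: 59.3
```

```bash
python3 - <<'E'
from h import *
n="top"; u=np.array([np.cos(np.radians(37.2)),np.sin(np.radians(37.2))]); v=np.array([-u[1],u[0]])
im,d1=snap(n)
for d in(np.load("top.npy"),d1):
    W=cloud(n,d); D=W[...,:2]-[.4526,.3503]; s=D@u; c=D@v; z=W[...,2]
    m=(d>0)&(s>.06)&(s<.13)&(abs(c)<.012)&(z>.036)&(z<.06); print("z",np.polyfit(s[m],z[m],1).round(4),np.median(z[m]).round(4),"c",np.polyfit(s[m],c[m],1).round(4))
rel([.4526,.3503,.2262],-52.8); print(env.get_state()["contact_force"])
E
```

```text
z [0.0037 0.0417] 0.0422 c [-0.0054  0.    ]
z [-0.0027  0.0425] 0.0424 c [-0.0115  0.002 ]
t 23.47 q7 -1.34 tcp [0.4522 0.3507 0.2264] shift [0.     0.0007 0.0003] turn [-0.     -0.0001 -0.0002]
[-1.27839019 -0.34630403  2.86370106]
```

Seated at the original height with light contact. Opening, then going up.

play_rows:
  rows:
    - {"wx": 0,"wy": 0,"wz": 0,"tx": 0,"ty": 0,"tz": 0,"jaw": 26}
    - {"wx": 0,"wy": 0,"wz": 0,"tx": 0,"ty": 0,"tz": 0,"jaw": 32}
    - {"wx": 0,"wy": 0,"wz": 0,"tx": 0,"ty": 0,"tz": 0,"jaw": 45}
    - {"wx": 0,"wy": 0,"wz": 0,"tx": 0,"ty": 0,"tz": 0,"jaw": 60}
    - {"wx": 0,"wy": 0,"wz": 0,"tx": 0,"ty": 0,"tz": 0,"jaw": 60}
    - {"wx": 0,"wy": 0,"wz": 0,"tx": 0,"ty": 0,"tz": 0,"jaw": 60}
    - {"wx": 0,"wy": 0,"wz": 0,"tx": 0,"ty": 0,"tz": 0,"jaw": 60}
    - {"wx": 0,"wy": 0,"wz": 0,"tx": 0,"ty": 0,"tz": -0.02,"jaw": 60}
    - {"wx": 0,"wy": 0,"wz": 0,"tx": 0,"ty": 0,"tz": -0.05,"jaw": 60}
    - {"wx": 0,"wy": 0,"wz": 0,"tx": 0,"ty": 0,"tz": -0.09,"jaw": 60}
    - {"wx": 0,"wy": 0,"wz": 0,"tx": 0,"ty": 0,"tz": -0.13,"jaw": 60}
    - {"wx": 0,"wy": 0,"wz": 0,"tx": 0,"ty": 0,"tz": -0.17,"jaw": 60}
    - {"wx": 0,"wy": 0,"wz": 0,"tx": 0,"ty": 0,"tz": -0.19,"jaw": 60}
    - {"wx": 0,"wy": 0,"wz": 0,"tx": 0,"ty": 0,"tz": -0.19,"jaw": 60}

```text
t: 24.63
tcp_pos: [0.4531, 0.3507, 0.3824]
tcp_rot: [-0.001, 0.948, 0.318, 0.003]
contact_force: [0.6, 0.1, 0.7]
width: 0.0602
finger_force: 0.0
```

```bash
python3 - <<'E'
from h import *
n="top"; u=np.array([np.cos(np.radians(37.2)),np.sin(np.radians(37.2))]); v=np.array([-u[1],u[0]])
im,d1=snap(n)
for d in(np.load("top.npy"),d1):
    W=cloud(n,d); D=W[...,:2]-[.4526,.3503]; s=D@u; c=D@v; z=W[...,2]
    m=(d>0)&(s>.06)&(s<.13)&(abs(c)<.012)&(z>.036)&(z<.06); b=(d>0)&(s>.155)&(s<.2)&(abs(c)<.035)&(z>.035)&(z<.06); print("z",np.polyfit(s[m],z[m],1).round(4),np.median(z[m]).round(4),"c",np.polyfit(s[m],c[m],1).round(4),"face",np.percentile(s[b],98))
i2,_=snap("scene"); a=cv2.resize(im[200:300,110:270],None,fx=4,fy=4); b=cv2.resize(i2[170:270,310:470],None,fx=4,fy=4)
o=np.vstack([a,b]); cv2.imwrite("pics/f.png",cv2.resize(o,(480,600)))
print(env.get_state()["contact_force"])
E
```

```text
z [0.0037 0.0417] 0.0422 c [-0.0054  0.    ] face 0.17497147991464032
z [0.0111 0.0411] 0.0422 c [-0.0284  0.0036] face 0.17512283293643843
[-0.43427993 -0.26012186  0.6494411 ]
```

View pics/f.png

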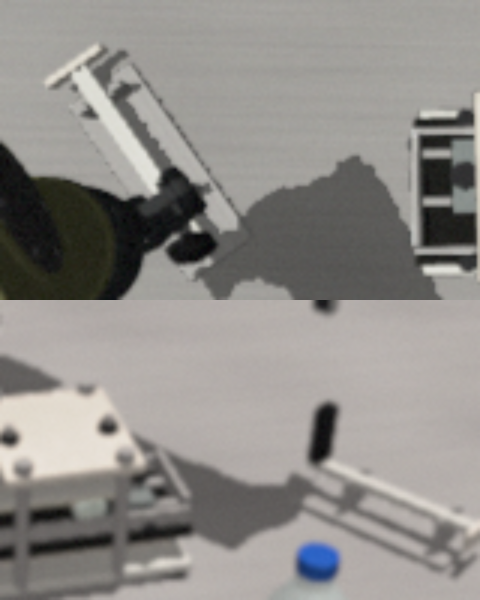

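The paddle lies level in its notches (top view, handle (190,245), blade (73,65)). The vial (scene, 88,510) is still at the bar, and the gripper is clear.

```bash
python3 -c "
from bench import env
print(env.sign_off())"
```

```text
the job is handed in; nothing more can be done
None
```

The job is handed in, though no verdict came back: I rolled the vial under the pad and held it with about 8 N from the paddle for over 0.6 s at the end bar's expected position. I left it there and laid the paddle level in its rest. The force on the bar itself and the vial's final bearing could not be measured directly.

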